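# Press home the proud lens cell

### The job

Four white lens cells sit in dark steel nest blocks on the mat, and one of them stands about a centimetre proud of its neighbours. Press it gently and squarely on the middle of its top with the shut fingertips until it is fully home like the other three, keep it pressed for about two seconds so that it clips in, then draw the hand straight up and well clear (15 cm or so). Do not grip or lift anything, do not touch the other three cells, and leave the loose things lying around where they are.

Things in the scene. Friction and masses are not known exactly. Their poses are not given: they have to be found in the camera images.
- cell_1: one of four alike white ribbed lens cells, 34 mm across and 20 mm tall, mouth up; press on its top as on a flat disc. Origin at the centre of its underside, z up: its top is 20 mm above. Home, its top is 38 mm above the mat (z = 0). Three start home, one starts 9 to 13 mm proud; which place it has varies.
- seat_1 (a joint): how far cell_1 stands proud of home, in m: 0 home, up to 0.018. It slides only straight up and down and stays where it is left; pressing takes about 2 N at the start, 4 N at home, and 5 N at the hard stop 6 mm below home, from where it springs back to within 1.5 mm of home. Over 50 N would harm the lens.
- nest_1: the fixed dark steel block, 54x54 mm and 30 mm tall with two low screw ears, that holds cell_1; a home cell's top stands 8 mm above the block. Origin at the centre of its underside at mat level, z up.
- cell_2: one of four alike white ribbed lens cells, 34 mm across and 20 mm tall, mouth up; press on its top as on a flat disc. Origin at the centre of its underside, z up: its top is 20 mm above. Home, its top is 38 mm above the mat (z = 0). Three start home, one starts 9 to 13 mm proud; which place it has varies.
- seat_2 (a joint): how far cell_2 stands proud of home, in m: 0 home, up to 0.018. It slides only straight up and down and stays where it is left; pressing takes about 2 N at the start, 4 N at home, and 5 N at the hard stop 6 mm below home, from where it springs back to within 1.5 mm of home. Over 50 N would harm the lens.
- nest_2: the fixed dark steel block, 54x54 mm and 30 mm tall with two low screw ears, that holds cell_2; a home cell's top stands 8 mm above the block. Origin at the centre of its underside at mat level, z up.
- cell_3: one of four alike white ribbed lens cells, 34 mm across and 20 mm tall, mouth up; press on its top as on a flat disc. Origin at the centre of its underside, z up: its top is 20 mm above. Home, its top is 38 mm above the mat (z = 0). Three start home, one starts 9 to 13 mm proud; which place it has varies.
- seat_3 (a joint): how far cell_3 stands proud of home, in m: 0 home, up to 0.018. It slides only straight up and down and stays where it is left; pressing takes about 2 N at the start, 4 N at home, and 5 N at the hard stop 6 mm below home, from where it springs back to within 1.5 mm of home. Over 50 N would harm the lens.
- nest_3: the fixed dark steel block, 54x54 mm and 30 mm tall with two low screw ears, that holds cell_3; a home cell's top stands 8 mm above the block. Origin at the centre of its underside at mat level, z up.
- cell_4: one of four alike white ribbed lens cells, 34 mm across and 20 mm tall, mouth up; press on its top as on a flat disc. Origin at the centre of its underside, z up: its top is 20 mm above. Home, its top is 38 mm above the mat (z = 0). Three start home, one starts 9 to 13 mm proud; which place it has varies.
- seat_4 (a joint): how far cell_4 stands proud of home, in m: 0 home, up to 0.018. It slides only straight up and down and stays where it is left; pressing takes about 2 N at the start, 4 N at home, and 5 N at the hard stop 6 mm below home, from where it springs back to within 1.5 mm of home. Over 50 N would harm the lens.
- nest_4: the fixed dark steel block, 54x54 mm and 30 mm tall with two low screw ears, that holds cell_4; a home cell's top stands 8 mm above the block. Origin at the centre of its underside at mat level, z up.
- loose_cell: a loose white lens cell standing on the mat, 34 mm across, 20 mm tall; a loose bystander, origin at the centre of its underside.
- cartridge: a black film cartridge, 23x74x30 mm; a loose bystander, origin at the centre of its underside.
- tweezers: steel tweezers, 13x120x9 mm; a loose bystander, origin at the centre of its underside.
- driver: a small green screwdriver, 15x147x17 mm; a loose bystander, origin at the centre of its underside.
- loupe: a black eye loupe standing on its wide end, 39 mm across, 35 mm tall; a loose bystander, origin at the centre of its underside.
- shell: a black open moulded camera cover, 40x60x30 mm; a loose bystander, origin at the centre of its underside.

How it is judged (in metres and radians):
On the way:
1. the proud cell is held down fully home, on the middle of its top (12 mm), by the fingertips for at least one second (value of joint seat_1 below 0.0015 m and contact force between the fingers and cell_1 above 0.5 N and horizontal distance between the grasp point and cell_1 below 0.012 m), for 1 s.
At the end, for the whole second after the job is handed in: No lens cell stands more than 1.5 mm above home and the hand is at least 10 cm away from the cell that was pressed (value of joint each of seat_1, seat_2, seat_3, seat_4 below 0.0015 m and distance between the grasp point and cell_1 above 0.1 m); the robot touches nothing.
It fails at once if one of the three home lens cells is touched or shifted (contact force between any of the fingers, the arm and cell_2 above 1 N or value of joint any of seat_2, seat_3, seat_4 above 0.0015 m or contact force between any of the fingers, the arm and cell_3 above 1 N or contact force between any of the fingers, the arm and cell_4 above 1 N).
It fails at once if a loose bystander is pushed more than 8 mm or tipped over (distance of any of loose_cell, cartridge, tweezers, driver, loupe, shell from where it was at the start of the episode above 0.008 m or angle between any of loose_cell, cartridge, tweezers, driver, loupe, shell's own z axis and vertical above 0.5 rad).
It fails at once if the proud cell is pressed with more than 50 N (contact force between any of the fingers, the arm and cell_1 above 50 N).
It fails at once if the proud cell is pulled up out of its nest (value of joint seat_1 above 0.0155 m).
It fails at once if the proud cell is gripped or shoved by its side instead of being pressed from above (contact force between the fingers and cell_1 above 0.5 N and z of the grasp point in the frame of cell_1 below 0.032 m).
It also fails if it takes over 35 s, if anything falls off the work surface, if the arm or the gripper's body presses on something with over 40 N, if the wrist force passes 120 N, or if a joint passes its speed limit or range.

### The arm

A 6-joint arm with a two-finger parallel gripper is mounted at the origin on a cart in front of the work surface, level with it; the furniture and walls round the work are solid. World frame = base frame: x ahead of the robot, y to its left, z up, the work surface at z = 0. Lengths are in m, angles in degrees, forces in N, time in s.
With the tool pointing down it reaches from about 0.325 to 0.85 m from the base axis. Payload 15.5 kg.
Tool frame: the origin (TCP) lies at the very end of the fingers, on their centre line; the grasp point (between the pads) lies arm.grip_depth behind it (arm.grip_depth is the distance from the TCP to the grasp point, in m); z points along the fingers, y is the line along which they close (so a half turn about z gives the same grasp; the last joint's range is limited). The gripper opens to 91 mm and grips with 3 to 60 N. Pads are 32 mm wide; open, the fingers measure 118 mm over their backs; the gripper's body (76 mm by 178 mm) begins 60 mm behind the grasp point.
Start: joints at [60.648, 28.281, 77.091, -0, 74.628, -5.472], TCP at [0.253, 0.571, 0.214] pointing down, gripper open.
Joint ranges: [-166.48, 166.48], [-47.26, 123.95], [12.59, 153.08], [-70.14, 250.14], [6.76, 159.57], [-176.63, 176.63]. Speed limits (degrees/s): [108.29, 108.29, 147.25, 172.46, 172.46, 172.46].

### API

Orientations are given as a 3x3 rotation matrix whose columns are the frame's x, y, z axes.
In Python, from rig import arm gives the robot as it stands. Calls block until the motion is done:
- arm.move_to(position, orientation): joint-space move of the TCP to a pose.
- arm.move_l(position, orientation=None, feed=0.15): straight line of the TCP; orientation=None keeps the orientation; feed is the mean speed in m/s.
- arm.move_joints(angles): joint-space move.
- arm.grip(opening): finger opening in m; the grip force is fixed at half the most; returns when the fingers have stopped.
- arm.sleep(seconds).
- arm.solve_ik(position, orientation): joint angles nearest the present ones, or None.
- arm.snapshot(name): name is "scene" or "top" or "wrist"; returns the picture (480x640x3 uint8, red, green, blue); there is no depth.
- arm.get_calibration(name): a dict with "intrinsics" (3x3 intrinsics, pixels), "cam_to_world" (4x4, takes a point from camera to world coordinates). Camera axes: x right, y down, z forward; pixel columns grow to the right and rows downward; lengths in m; the calibration is good to about 2 mm. A picture is of the moment at which its call begins: read the wrist's pose just before it. get_calibration takes no time and is no camera call; for the wrist camera it gives the pose at the moment of the call.
A pose or a line that the arm cannot do raises arm.Unreachable and nothing moves.
- arm.sign_off(): hands the job in; it is judged then, once.
Readings, each from a call of its own:
- arm.current_t(): time.
- arm.current_joint_positions(): joint angles.
- arm.current_dq(): joint speeds.
- arm.current_tau(): joint torques, N m.
- arm.current_ee_pos(): TCP position.
- arm.current_tool_rot(): TCP orientation.
- arm.current_force(): force on the tool from outside, world axes, zero at the start.
- arm.current_torque(): the same for the moment, N m.
- arm.current_width(): finger opening in m.
- arm.current_grasp_force(): force on a finger pad.
Only numpy, scipy, OpenCV 4.12 (cv2) and the standard library are available. Lean on these libraries where they do the work, as an engineer would, in place of code of your own. Each camera call takes 0.05 s, during which the arm holds its last target. There are 200 camera calls.

## Working session

There is one attempt and no reset: what is moved stays moved. The work goes in short steps, each a Python script; the robot and the scene stay as the last script left them, time stands still between calls to the robot, and variables do not carry over. Pictures are saved under pics/ and viewed, at most 10 in all, crops included, and the job is handed in when it is done.

```bash
mkdir -p pics
python3 - <<'E'
from rig import arm
import cv2
for n in("scene","top"):
    cv2.imwrite(f"pics/{n}.png",arm.snapshot(n)[:,:,::-1]); c=arm.get_calibration(n); print(c["intrinsics"],c["cam_to_world"])
print(arm.grip_depth,arm.current_t(),arm.current_tool_rot())
E
```

```text
[[569.73527383   0.         313.8753672 ]
 [  0.         569.73527383 234.8729255 ]
 [  0.           0.           1.        ]] [[ 0.79437919 -0.32988695  0.51003559 -0.00654394]
 [-0.60740017 -0.42425856  0.67161723 -0.4747392 ]
 [-0.00517079 -0.84331446 -0.53739555  0.61275363]
 [ 0.          0.          0.          1.        ]]
[[546.03381174   0.         321.86397075]
 [  0.         546.03381174 232.39109775]
 [  0.           0.           1.        ]] [[ 0.01703218 -0.98701402  0.15972858  0.35392075]
 [-0.99980614 -0.01523427  0.0124739   0.17772748]
 [-0.00987857 -0.15991007 -0.98708216  0.9574063 ]
 [ 0.          0.          0.          1.        ]]
0.0188 0.1 [[-9.14381311e-01  4.04853725e-01 -5.29455396e-04]
 [ 4.04854058e-01  9.14380833e-01 -9.40408892e-04]
 [ 1.03395823e-04 -1.07424448e-03 -9.99999418e-01]]
```

View pics/scene.png

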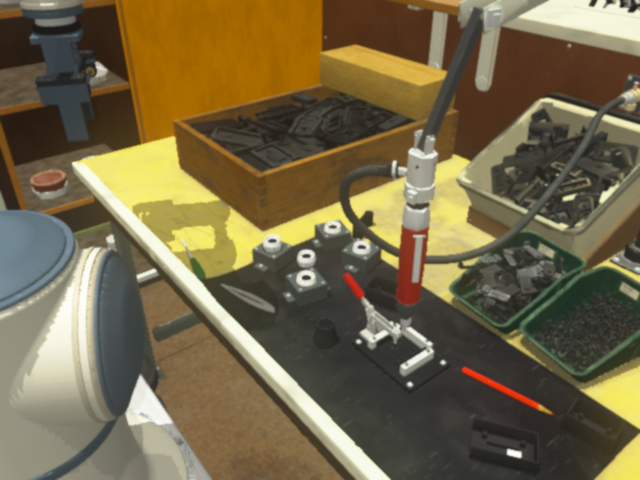

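View pics/top.png

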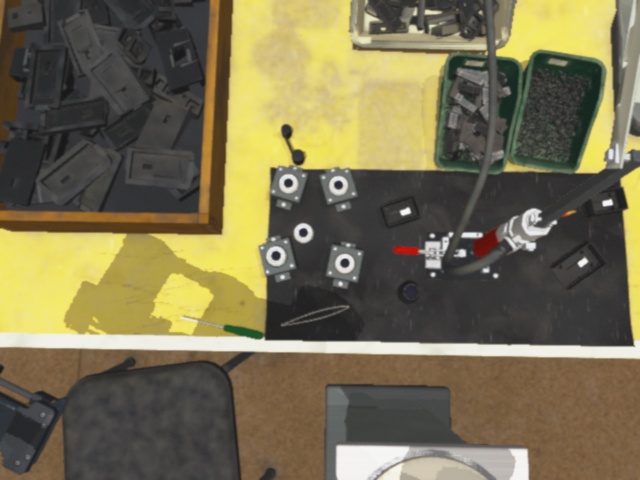

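The top view shows four nests, with cells at about (289,184), (339,186), (277,256) and (345,263). The loose cell is at (303,233), and the red toggle clamp with a hanging driver and hose is to the right. In the scene view the cells are at about (333,228), (361,247), (273,243) and (306,280). I'll enlarge both and triangulate.

Run:
```python
import cv2,numpy as np
s=cv2.imread("pics/scene.png")[205:325,230:400]; t=cv2.imread("pics/top.png")[150:300,250:380]
cv2.imwrite("pics/crop.png",np.hstack([cv2.resize(s,None,fx=2.4*1,fy=2.4,interpolation=2)[:288], cv2.resize(t,(250,288),interpolation=2)]))
for n,o in(("scene",(230,205,400,325)),("top",(250,150,380,300))):
    im=cv2.imread(f"pics/{n}.png")
    x0,y0,x1,y1=o; c=im[y0:y1,x0:x1]; m=((c.min(2)>170)).astype(np.uint8)
    k,l,st,ce=cv2.connectedComponentsWithStats(m)
    for i in range(1,k):
        if st[i,4]>15: print(n,st[i]+[x0,y0,0,0,0],(ce[i]+[x0,y0]).round(1))
```

```text
scene [324 221  17  13 141] [332.1 226.8]
scene [263 234  17  15 165] [271.2 241. ]
scene [353 240  17  14 163] [360.9 247.1]
scene [298 250  17  14 160] [305.7 256.5]
scene [297 270  18  16 191] [305.4 277.9]
scene [364 300   9   8  25] [367.7 303.9]
scene [230 316   9   9  45] [232.7 321.3]
top [279 174  19  19 201] [288.1 183. ]
top [329 176  19  19 202] [338.2 185.1]
top [294 224  19  18 192] [302.8 232.5]
top [266 246  20  20 211] [275.5 255.6]
top [335 254  19  19 200] [344.3 263.1]
top [280 275   5   4  16] [282.  276.5]
```

View pics/crop.png

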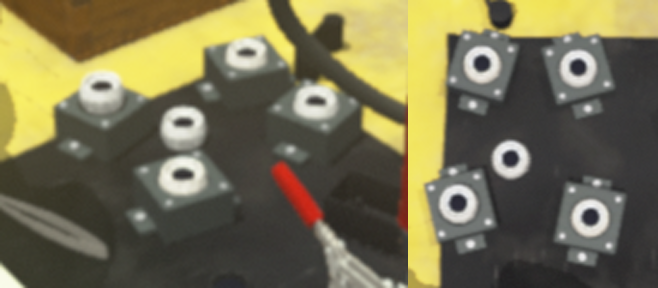

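The left cell (scene 271,241; top 275,256) clearly shows more wall than the other three, so it's the proud one. Next I triangulate.

```bash
cat > h.py <<'E'
from rig import arm
import numpy as np
def ray(n,p,c=None):
    c=c or arm.get_calibration(n); T=c["cam_to_world"]
    d=T[:3,:3]@np.linalg.solve(c["intrinsics"],[*p,1.]); return T[:3,3],d
def atz(n,p,z,c=None):
    o,d=ray(n,p,c); return o+d*(z-o[2])/d[2]
def tri(a,b):
    (o,d),(q,e)=ray("scene",a),ray("top",b)
    s=np.linalg.lstsq(np.c_[d,-e],q-o,rcond=None)[0]; A,B=o+d*s[0],q+e*s[1]
    return (A+B)/2,np.linalg.norm(A-B)
E
python3 - <<'E'
from h import *
np.set_printoptions(precision=4,suppress=True)
for n,a,b in(("far-l",(332.1,226.8),(288.1,183)),("far-r",(360.9,247.1),(338.2,185.1)),("near-l",(271.2,241),(275.5,255.6)),("near-r",(305.4,277.9),(344.3,263.1)),("loose",(305.7,256.5),(302.8,232.5))):
    print(n,*tri(a,b),atz("top",b,.038),atz("top",b,.049))
print("box",atz("top",(222,232),.1),atz("top",(222,232),.0),tri((267,228),(222,232)))
p=atz("top",(275.5,255.6),.049)
for h in(.2,.05):
  for deg in (-30,0,30,60,66,90):
    a=np.radians(deg); y=np.array([np.cos(a),np.sin(a),0]); z=np.array([0,0,-1.]); R=np.c_[np.cross(y,z),y,z]
    q=p.copy(); q[2]=h; print(h,deg,arm.solve_ik(q,R))
E
```

```text
far-l [0.589  0.25   0.0339] 0.0012751765604582144 [0.5885 0.2493 0.038 ] [0.5857 0.2485 0.049 ]
far-r [0.5864 0.1629 0.0337] 0.0015336971761190962 [0.586  0.1625 0.038 ] [0.5832 0.1627 0.049 ]
near-l [0.4601 0.2672 0.0438] 0.002012632237900053 [0.4616 0.2673 0.038 ] [0.4603 0.2662 0.049 ]
near-r [0.4507 0.1507 0.0329] 0.0013218160557630493 [0.4507 0.1505 0.038 ] [0.4496 0.1509 0.049 ]
loose [0.5052 0.2234 0.0141] 0.0014130410967357397 [0.502  0.2219 0.038 ] [0.5002 0.2213 0.049 ]
box [0.4908 0.3477 0.1   ] [0.5068 0.3676 0.    ] (array([0.5086, 0.3651, 0.0049]), np.float64(0.005831393280594099))
0.2 -30 [23.6049 21.6798 91.2825 -0.     67.0377 53.6049]
0.2 0 [23.6049 21.6798 91.2825 -0.     67.0377 23.6049]
0.2 30 [23.6049 21.6798 91.2825 -0.     67.0377 -6.3951]
0.2 60 [ 23.6049  21.6798  91.2825  -0.      67.0377 -36.3951]
0.2 66 [ 23.6049  21.6798  91.2825  -0.      67.0377 -42.3951]
0.2 90 [ 23.6049  21.6798  91.2825  -0.      67.0377 -66.3951]
0.05 -30 [23.6049 33.7095 99.8683 -0.     46.4222 53.6049]
0.05 0 [23.6049 33.7095 99.8683 -0.     46.4222 23.6049]
0.05 30 [23.6049 33.7095 99.8683 -0.     46.4222 -6.3951]
0.05 60 [ 23.6049  33.7095  99.8683  -0.      46.4222 -36.3951]
0.05 66 [ 23.6049  33.7095  99.8683  -0.      46.4222 -42.3951]
0.05 90 [ 23.6049  33.7095  99.8683  -0.      46.4222 -66.3951]
```

The proud cell is at about (0.460, 0.2665), roughly 10 mm above its neighbours, and the box corner is at about (0.49, 0.35). I'll approach with the closing axis along x, which clears the box, and check with the wrist camera.

```bash
cat >> h.py <<'E'
R=np.array([[0,1,0],[1,0,0],[0,0,-1.]])
E
python3 - <<'E'
from h import *; import cv2,json
np.set_printoptions(precision=4,suppress=True)
arm.grip(0.0)
p=arm.current_ee_pos(); arm.move_l([p[0],p[1],.26])
arm.move_to([.46,.2665,.25],R)
arm.move_l([.46,.2665,.17])
arm.sleep(.3)
c=arm.get_calibration("wrist"); im=arm.snapshot("wrist")
json.dump({k:np.array(v).tolist() for k,v in c.items()},open("w.json","w"))
cv2.imwrite("pics/w.png",im[:,:,::-1])
print(arm.current_t(),arm.current_ee_pos(),arm.current_force(),arm.current_width())
T=c["cam_to_world"]
for z in(.049,.038):
    q=T[:3,:3].T@(np.array([.46,.2665,z])-T[:3,3]); q=c["intrinsics"]@q; print(q[:2]/q[2])
E
```

```text
4.3333 [0.4602 0.2666 0.1705] [-0.2204 -0.4028  0.1201] 0.0007354343860261356
[321.9487 231.9089]
[321.9591 229.1748]
```

View pics/w.png

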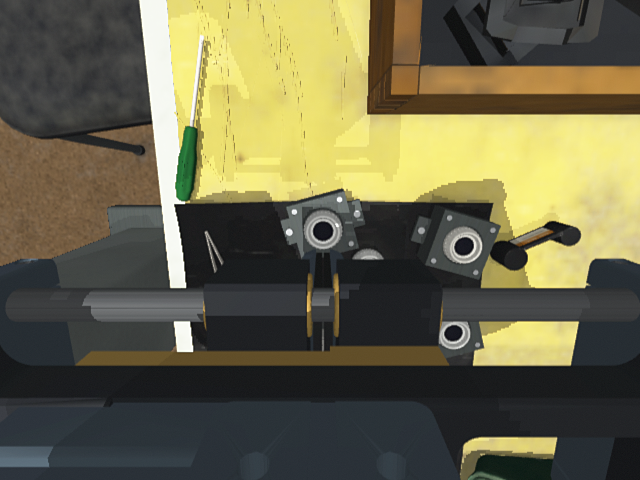

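In the wrist view the proud cell's ring is centred at about (323,231), against a predicted (322,232), so it agrees within 1–2 mm. The box edge (370,110) is clear of the hand. Pressing now.

Run:
```python
from h import *
X,Y=.4602,.2662
arm.move_l([X,Y,.060],R,feed=.08)
arm.sleep(.2); f0=arm.current_force()[2]; print("f0",f0)
for z in np.arange(.054,.0349,-.002):
    arm.move_l([X,Y,z],R,feed=.02); f=arm.current_force()[2]-f0
    print(round(z,4),arm.current_ee_pos().round(4) if hasattr(arm.current_ee_pos(),'round') else arm.current_ee_pos(),round(f,2))
    if f>15: break
arm.sleep(.3); print(arm.current_ee_pos(),arm.current_force()[2]-f0,arm.current_t())
```

```text
f0 0.5633834016327438
0.054 [0.4601 0.2662 0.0538] -1.37
0.052 [0.4601 0.2662 0.0519] -1.24
0.05 [0.4601 0.2661 0.0499] -0.2
0.048 [0.4602 0.2662 0.0479] -0.94
0.046 [0.4601 0.2662 0.0459] -0.3
0.044 [0.4601 0.2662 0.0439] -0.23
0.042 [0.4601 0.2662 0.0419] -0.95
0.04 [0.4602 0.2662 0.0399] -0.22
0.038 [0.4602 0.2662 0.0378] -0.39
0.036 [0.4602 0.2662 0.0359] -0.95
[0.46020127 0.26621289 0.03600829] -0.10469995211724531 9.0583
```

The force reading doesn't clearly show contact, so I'll average it and look.

Run:
```python
from h import *; import cv2
f=[]
for i in range(20): f.append(arm.current_force()); arm.sleep(.02)
print(np.mean(f,0),np.std(f,0),arm.current_ee_pos(),arm.current_t())
s=arm.snapshot("scene")[190:310,200:380,::-1]; w=arm.snapshot("wrist")[150:400,180:500,::-1]
s=cv2.resize(s,None,fx=2.5,fy=2.5,interpolation=2); w=cv2.resize(w,(340,300))
cv2.imwrite("pics/c2.png",np.hstack([s,w]))
```

```text
[ 0.06191222 -0.11279757  0.20926856] [0.42794901 0.39104943 0.46916247] [0.46020012 0.26618683 0.03600012] 9.3917
```

View pics/c2.png

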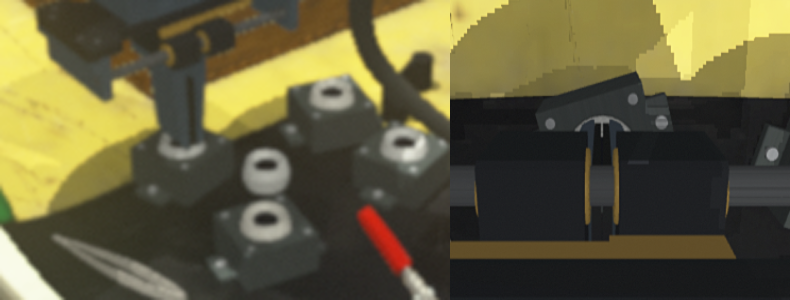

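The cell now sits low with the fingertips on it, but the force is near zero. I'll press deeper in small steps, watching the averaged force against a 12 N limit.

Run:
```python
from h import *
def F():
    f=[]
    for i in range(10): f.append(arm.current_force()[2]); arm.sleep(.015)
    return np.mean(f)
for z in np.arange(.0352,.0299,-.0007):
    arm.move_l([.4602,.2662,z],R,feed=.01); f=F(); print(round(z,4),round(arm.current_ee_pos()[2],4),round(f,2),round(arm.current_t(),2))
    if f>4: break
```

```text
0.0352 0.0352 1.45 9.91
0.0345 0.0345 1.88 10.32
0.0338 0.0338 1.55 10.74
0.0331 0.0331 1.57 11.16
0.0324 0.0324 1.97 11.57
0.0317 0.0322 14.16 11.99
```

The hard stop came at a tip height of 32.2 mm, where 32 mm was expected, with 14 N on it. The cell is fully pressed. I'll hold it, then withdraw.

Run:
```python
from h import *; import cv2
for i in range(5): arm.sleep(.45); print(round(arm.current_force()[2],2))
arm.move_l([.4602,.2662,.06],R,feed=.03)
arm.move_l([.4602,.2662,.21],R,feed=.12); arm.sleep(.3)
print(arm.current_ee_pos(),arm.current_t(),arm.current_force())
s=arm.snapshot("scene")[190:310,200:380,::-1]
cv2.imwrite("pics/c3.png",cv2.resize(s,None,fx=3,fy=3,interpolation=2))
```

```text
14.81
14.08
14.18
13.85
14.54
[0.46009549 0.26616221 0.20974368] 17.0333 [ 0.22243793 -0.59865489  0.43629667]
```

View pics/c3.png

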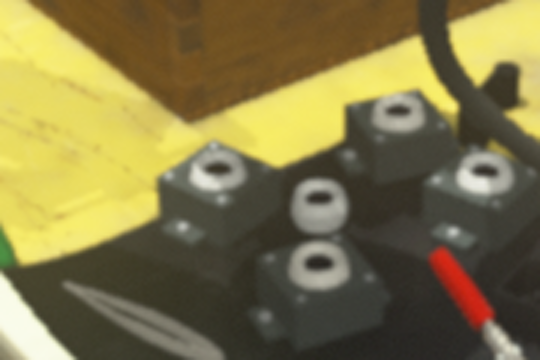

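The pressed cell (crop 218,170) now sits level with the other three. The loose cell and tweezers haven't moved, and the hand is clear.

```bash
python3 -c "
from rig import arm
print(arm.sign_off())"
```

```text
the job is handed in; nothing more can be done
None
```

I pressed the proud cell to its hard stop, held it there at about 14 N for just over two seconds, then drew the hand straight up about 18 cm; in the last picture it sits level with the other three, and the job is handed in.

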